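# Turn the soil sampling tube round in its rack

### The job

Two steel soil sampling tubes lie side by side in a rack, and sharp cutting ends belong next to the upright guard plate, but one tube was put back the wrong way round, with its wide head at the guard. Turn that tube end for end and lower it, without dropping it, back into the same pair of saddles, lying straight and centred so that its cutting end faces the guard. Do not strike the guard plate and leave the other tube where it lies.

Things in the scene. Friction and masses are not known exactly. Their poses are not given: they have to be found in the camera images.
- tube: Steel tube to turn round, in either lane, head next to the guard. 220 mm long, round barrel 32 mm across; at its -x end a wide drive head 46 mm across, 28 mm long; at its +x end an open cutting edge, the last 20 mm tapering to 25 mm. Origin: on the axis at mid-length; +x runs from head to cutting edge (rolled about x by any angle). 0.3 to 0.6 kg, balances 12 mm from mid-length towards the head. Grip across the barrel between the saddles.
- neighbour: The other, like tube, lying loose the right way round in the other lane: leave it. 220 mm long, round barrel 32 mm across; at its -x end a wide drive head 46 mm across, 28 mm long; at its +x end an open cutting edge, the last 20 mm tapering to 25 mm. Origin: on the axis at mid-length; +x runs from head to cutting edge (rolled about x by any angle). 
- rack: Fixed dark grey base plate 300 x 220 x 12 mm (x, y, z) with white V saddles 14 mm thick, 62 mm wide, tops 60 mm above the table, at x = -60 and 60, y = -55 and 55 mm. Two lanes along x at y = -55 and 55 mm; a seated tube is centred at x = 0, its axis 57 mm above the table; free down to the plate between saddles. Origin: centre of underside. +x points to the guard, roughly to the robot.
- guard: Fixed upright grey steel plate across the rack's +x end, 6 mm thick, 220 mm wide, top edge 120 mm above the table. Origin: at table height under the plate's middle, 140 mm along x from the rack's origin; 27 mm are free between it and the end of a centred tube. x axis like the rack's.
There are look-alikes about, which are no part of the job. What is shaped like the tube but turquoise is not meant.

How it is judged:
By the outcome, as a careful person would: the job done as asked, in the order asked, and still so for the second after the job is handed in, with the robot touching nothing.
It also fails if it takes over 42 s, if anything falls off the work surface, if the arm or the gripper's body presses on something with over 40 N, if the wrist force passes 120 N, or if a joint passes its speed limit or range.

### The arm

A 6-joint arm with a two-finger parallel gripper is mounted at the origin on the work surface. World frame = base frame: x ahead of the robot, y to its left, z up, the work surface at z = 0. Lengths are in m, angles in rad, forces in N, time in s.
With the tool pointing down it reaches from about 0.3 to 0.875 m from the base axis. Payload 4.2 kg.
Tool frame: the origin (TCP) lies at the centre of the arm's flange, where the gripper is bolted on; the fingertips stand 173 mm ahead of it and the grasp point (between the pads) lies 155 mm ahead of it; z points along the fingers, y is the line along which they close (so a half turn about z gives the same grasp; the last joint's range is limited). The gripper opens to 85 mm and grips with 20 to 120 N. Pads are 22 mm wide; open, the fingers measure 114 mm over their backs; the gripper's body (76 mm by 85 mm) begins 54 mm behind the grasp point. The pads swing forward as they close: fully open they stand 13 mm farther back than shut.
Start: joints at [-1.306, 0.32, 1.565, -0, 1.257, -0.02], TCP at [0.162, -0.552, 0.405] pointing down, gripper open.
Joint ranges: [-3.11, 3.11], [-0.84, 2.01], [0.21, 2.61], [-1.34, 4.49], [0.05, 2.63], [-2.56, 2.56]. Speed limits (rad/s): [2.57, 2.57, 3.14, 3.14, 3.14, 3.14].

### API

Orientations are given as a rotation vector (axis times angle).
In Python, from plant import robot, vision, workorder gives the robot as it stands.
- The arm moves only by the shell command python3 -m crank 'ROWS'. ROWS is JSON, a list of rows, each a list of 3 entries, a list of its own where there are three numbers: the closure, from 0 (fully open) to 1 (shut), then the shift along the world's x, y, z in mm, then the turn about the world's z in degrees. A call has exactly 8 rows; each row shifts and turns the commanded pose from where the row before left it; what a row does not reach is not made up. A row lasts 1/12 s, in which the tool goes at most 41.7 mm and 7.16 degrees, less where a joint would pass 70% of its speed; a pose out of reach is approached as far as the arm can. A call with a gripper value outside its range is refused whole. The fingers move at their own pace and stop on an object; the grip force is fixed at half the most. Time passes only in rows, so rows that do not move let the fingers close, or fill a call up. It gives the time, the measured TCP pose, the force, the opening and the grip force at its end, in the units of the state.
- robot.observe(): the state, without advancing time (a new reading comes with each control period).
- vision.capture(name): name is "scene" or "side" or "wrist"; returns a dict with "image" (384x512x3 uint8, red, green, blue), "z_map" (384x512 float32, m along the optical axis (not along the pixel's ray), 0 where there is no reading), "fx", "fy", "cx", "cy" (pixels), "k1" (the pictures are not rectified: a ray, as slopes to the right and down, at radius r is drawn at 1 + k1 r^2 times it, then the intrinsics apply), "R" (3x3) and "t" (3): a world point X has camera coordinates R X + t. Camera axes: x right, y down, z forward; pixel columns grow to the right and rows downward; lengths in m; the calibration is good to about 2 mm. A picture is of the moment at which its call begins.
- workorder.close_job(): hands the job in; it is judged then, once.
The state is a dict: "time": time; "q": joint angles; "qd": joint speeds; "joint_torque": joint torques, N m; "tool_pos": TCP position; "eef_rot": TCP orientation; "contact_force": force on the tool from outside, world axes, zero at the start; "moment": the same for the moment, N m; "gripper_width": finger opening in m; "grip_force": force on a finger pad.
Only numpy, scipy, OpenCV 4.12 (cv2) and the standard library are available. Lean on these libraries where they do the work, as an engineer would, in place of code of your own. Each camera call takes 0.05 s, during which the arm holds its last target. There are 200 camera calls.

## Working session

There is one attempt and no reset: what is moved stays moved. The work goes in short steps, Python scripts to look and compute and a shell command to move; the robot and the scene stay as the last step left them, time stands still between calls to the robot, and variables do not carry over. Pictures are saved under pics/ and viewed, at most 10 in all, crops included, and the job is handed in when it is done.

```bash
mkdir -p pics; ls
cat > h.py <<'E'
import numpy as np, cv2
from plant import robot, vision, workorder
def cap(n):
    c=vision.capture(n); np.savez(f'{n}.npz',**{k:np.array(v) for k,v in c.items()}); return c
def load(n): return dict(np.load(f'{n}.npz'))
def K(c): return np.array([[c['fx'],0,c['cx']],[0,c['fy'],c['cy']],[0,0,1]],float),np.array([c['k1'],0,0,0],float)
def rays(c,uv):
    k,d=K(c); s=cv2.undistortPoints(np.array(uv,float).reshape(-1,1,2),k,d).reshape(-1,2)
    return np.c_[s,np.ones(len(s))]
def onz(c,uv,z):
    R,t=c['R'],c['t']; o=-R.T@t; w=rays(c,uv)@R
    return o+w*((z-o[2])/w[:,2])[:,None]
def depth(c,uv):
    uv=np.array(uv).reshape(-1,2).astype(int); z=c['z_map'][uv[:,1],uv[:,0]]
    return (rays(c,uv)*z[:,None]-c['t'])@c['R']
def proj(c,X):
    k,d=K(c); return cv2.projectPoints(np.array(X,float).reshape(-1,1,3),cv2.Rodrigues(c['R'])[0],c['t'],k,d)[0].reshape(-1,2)
E
python3 - <<'E'
from h import *
for n in ['scene','side']:
    c=cap(n); cv2.imwrite(f'pics/{n}0.png',cv2.cvtColor(c['image'],cv2.COLOR_RGB2BGR))
    print(n,c['fx'],c['k1'],-c['R'].T@c['t'])
s=robot.observe(); print(s)
E
```

```text
pics
scene 347.44084603665095 -0.07639526869595184 [ 1.1378088  -0.23531939  0.74642322]
side 467.19707087201766 -0.17907849421570057 [-0.04554129  0.72665154  0.94741582]
{'time': 0.1, 'q': array([-1.30598731e+00,  3.20210097e-01,  1.56554588e+00, -1.70245233e-05,
        1.25741854e+00, -2.00087443e-02]), 'qd': array([ 0.00167828,  0.00108561, -0.00377805,  0.00160207,  0.00139833,
        0.00081891]), 'joint_torque': array([ 5.22258979e-04, -4.16408730e+01, -2.34704894e+01, -4.77326159e-05,
        4.90044040e-03,  8.94760490e-06]), 'tool_pos': array([ 0.1615181 , -0.55168731,  0.40398072]), 'eef_rot': array([-3.10823688e+00, -4.45665641e-01,  3.28458009e-04]), 'contact_force': array([-0.30040849, -0.79707897,  0.24667241]), 'moment': array([-0.03562133, -0.04486148,  0.01950974]), 'grip_force': 0.0, 'gripper_width': 0.08534310632980525}
```

View pics/scene0.png

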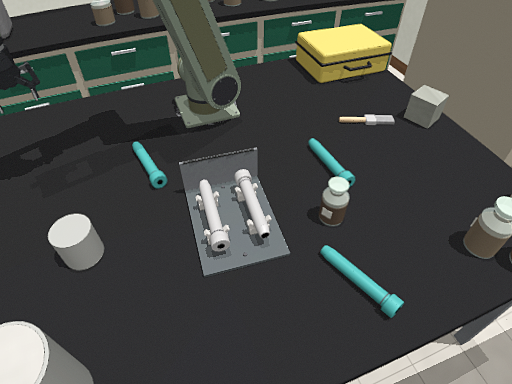

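View pics/side0.png

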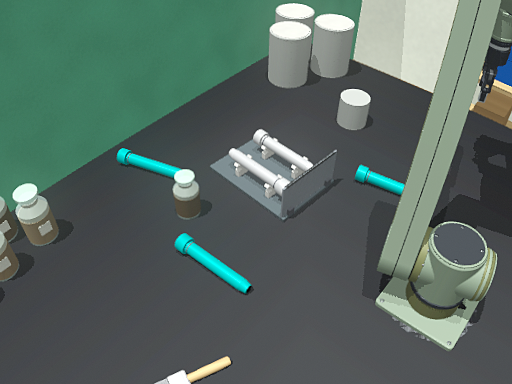

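Scene view: candidates are the white tubes in the rack, left with its head at (218,240) away from the guard, and right with its head at (243,177) by the guard and cutting end at (265,235). The turquoise look-alikes are at (150,165), (330,162) and (362,282). The right white tube fits because its head is next to the guard. I'll confirm this in an enlarged crop and measure it.

Run:
```python
from h import *
c=load('scene'); im=c['image']
cr=im[140:280,165:300]; cv2.imwrite('pics/crop0.png',cv2.cvtColor(cv2.resize(cr,None,fx=4,fy=4,interpolation=cv2.INTER_CUBIC),cv2.COLOR_RGB2BGR))
for n,box in [('scene',(165,140,300,280)),('side',(205,120,345,220))]:
    c=load(n); u,v=np.meshgrid(np.arange(box[0],box[2]),np.arange(box[1],box[3])); uv=np.c_[u.ravel(),v.ravel()]
    P=depth(c,uv); ok=(c['z_map'][uv[:,1],uv[:,0]]>0)
    m=ok&(abs(P[:,2]-.012)<.006)&(im is not None)
    print(n,'z hist',np.histogram(P[ok,2],np.arange(-.02,.16,.01)))
    col=c['image'][uv[:,1],uv[:,0]].astype(int)
    t=ok&(P[:,2]>.064)&(P[:,2]<.09)&(col.min(1)>120)
    lab=np.zeros(c['image'].shape[:2],np.uint8); lab[uv[t,1],uv[t,0]]=255
    nn,L,S,_=cv2.connectedComponentsWithStats(lab)
    for i in range(1,nn):
        if S[i,4]<60: continue
        vv,uu=np.nonzero(L==i); Q=depth(c,np.c_[uu,vv]); vx,vy,x0,y0=cv2.fitLine(Q[:,:2].astype(np.float32),cv2.DIST_HUBER,0,.001,.001).ravel()
        s=(Q[:,:2]-[x0,y0])@[vx,vy]
        print(n,S[i],'ctr',x0,y0,'dir deg',np.degrees(np.arctan2(vy,vx)),'ext',s.min(),s.max(),'ends',[x0+vx*s.min(),y0+vy*s.min()],[x0+vx*s.max(),y0+vy*s.max()],'zmax',np.percentile(Q[:,2],[50,98]))
    g=ok&(P[:,2]>.09)&(P[:,2]<.13)
    if g.sum()>20:
        Q=P[g]; l=cv2.fitLine(Q[:,:2].astype(np.float32),cv2.DIST_HUBER,0,.001,.001).ravel(); print('guard',g.sum(),l,np.degrees(np.arctan2(l[1],l[0])),Q[:,2].max())
```

```text
scene z hist (array([   0, 2389, 7275, 4888,  175,  222,  220,  524,  833, 1244,  266,
        214,  196,  218,  166,    0,    0]), array([-0.02, -0.01,  0.  ,  0.01,  0.02,  0.03,  0.04,  0.05,  0.06,
        0.07,  0.08,  0.09,  0.1 ,  0.11,  0.12,  0.13,  0.14,  0.15]))
scene [235 169  34  66 758] ctr 0.567854 -0.027747575 dir deg -4.270833 ext -0.10996732212239194 0.11002819750764029 ends [np.float64(0.4581920225290518), np.float64(-0.01955818844236321)] [np.float64(0.6775766582512291), np.float64(-0.03594149540144365)] zmax [0.07176746 0.08064869]
scene [200 180  30  66 810] ctr 0.5794298 -0.13797349 dir deg -4.6092463 ext -0.13066126360423455 0.09019018034036384 ends [np.float64(0.44919111175422194), np.float64(-0.12747357707109275)] [np.float64(0.6693283026012271), np.float64(-0.14522115036419275)] zmax [0.07229453 0.08048371]
guard 794 [ 0.07637514  0.99707913  0.42420205 -0.08335917] 85.61976 0.12431127508339777
side z hist (array([   0, 4516, 4213, 1884,  248,  244,  211,  491,  815,  638,  144,
        123,  144,  212,   67,    0,    0]), array([-0.02, -0.01,  0.  ,  0.01,  0.02,  0.03,  0.04,  0.05,  0.06,
        0.07,  0.08,  0.09,  0.1 ,  0.11,  0.12,  0.13,  0.14,  0.15]))
side [253 130  60  39 487] ctr 0.5917271 -0.12820426 dir deg -2.7941318 ext -0.13625066967558647 0.07710153397647657 ends [np.float64(0.45563839319738064), np.float64(-0.12156238052780416)] [np.float64(0.6687369479094739), np.float64(-0.13196276120068834)] zmax [0.06975725 0.07957027]
side [229 149  61  43 528] ctr 0.5396888 -0.014614254 dir deg -5.6774926 ext -0.08267404795664465 0.1364512949375179 ends [np.float64(0.4574203320732025), np.float64(-0.006435405427123491)] [np.float64(0.6754707638664893), np.float64(-0.02811322445339063)] zmax [0.07034877 0.07894047]
guard 546 [ 0.0799141   0.99680173  0.42051476 -0.05373772] 85.41637 0.1235366078954603
```

View pics/crop0.png

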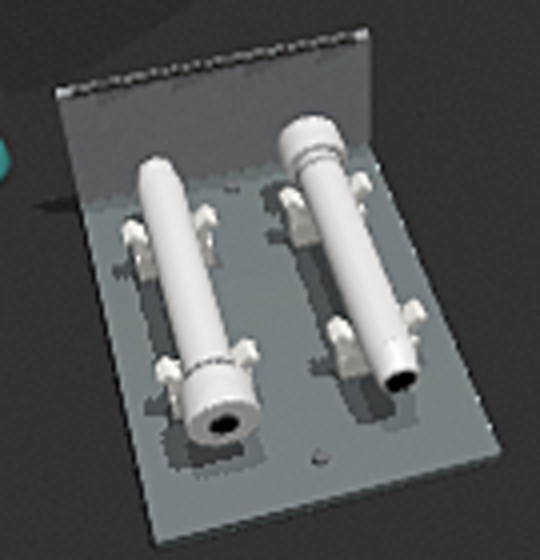

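Crop confirms: the right tube (head at scene (243,177)) has its head at the guard, and its cutting end (265,235) points away. The left tube lies correctly. Next I'll refine the axis and rack frame.

```bash
cat > meas.py <<'E'
from h import *
from scipy.optimize import least_squares
def tubefit(c,box,ylo,yhi,yaw0=-4.5,xr=(.49,.64)):
    u,v=np.meshgrid(np.arange(box[0],box[2]),np.arange(box[1],box[3])); uv=np.c_[u.ravel(),v.ravel()]
    col=c['image'][uv[:,1],uv[:,0]].astype(int); P=depth(c,uv)
    m=(c['z_map'][uv[:,1],uv[:,0]]>0)&(P[:,2]>.060)&(P[:,2]<.09)&(P[:,1]>ylo)&(P[:,1]<yhi)&(P[:,0]>xr[0])&(P[:,0]<xr[1])
    Q=P[m]
    def f(p):
        a=p[2]; lat=-np.sin(a)*(Q[:,0]-.565)+np.cos(a)*(Q[:,1]-p[0]); return np.hypot(lat,Q[:,2]-p[1]-p[3]*(Q[:,0]-.565))-.016
    r=least_squares(f,[(ylo+yhi)/2,.057,np.radians(yaw0),0],loss='soft_l1',f_scale=.002)
    return 'n',len(Q),'y@.565 %.4f z %.4f yaw %.2f tilt %.3f'%(r.x[0],r.x[1],np.degrees(r.x[2]),r.x[3]),'rms mm',1e3*np.sqrt(np.mean(r.fun**2))
E
python3 - <<'E'
from meas import *
for n,box in [('scene',(165,140,300,280)),('side',(205,120,345,220))]:
    c=load(n)
    print(n,tubefit(c,box,-.055,.015)); print(n,tubefit(c,box,-.165,-.10))
    u,v=np.meshgrid(np.arange(box[0],box[2]),np.arange(box[1],box[3])); uv=np.c_[u.ravel(),v.ravel()]
    col=c['image'][uv[:,1],uv[:,0]].astype(int)
    # base plate by colour, cast onto z=.012
    m=(col.min(1)>45)&(col.max(1)<150)
    lab=np.zeros(c['image'].shape[:2],np.uint8); lab[uv[m,1],uv[m,0]]=255
    lab=cv2.morphologyEx(lab,cv2.MORPH_OPEN,np.ones((3,3)))
    vv,uu=np.nonzero(lab); X=onz(c,np.c_[uu,vv],.012)
    Pd=depth(c,np.c_[uu,vv]); X=X[(abs(Pd[:,2]-.012)<.008)]
    # rack frame coords, yaw -4.5
    a=np.radians(-4.5); ex=np.array([np.cos(a),np.sin(a)]); ey=np.array([-np.sin(a),np.cos(a)])
    s=X[:,:2]@ex; t=X[:,:2]@ey
    print('plate s',np.percentile(s,[.2,1,99,99.8]),'t',np.percentile(t,[.2,1,99,99.8]), 'n',len(s))
E
```

```text
scene ('n', 519, 'y@.565 -0.0256 z 0.0577 yaw -4.20 tilt -0.002', 'rms mm', np.float64(1.5215599516937857))
scene ('n', 539, 'y@.565 -0.1362 z 0.0579 yaw -4.51 tilt -0.001', 'rms mm', np.float64(1.4242242610267948))
plate s [0.26463729 0.32743854 0.71990787 0.72149705] t [-0.18248318 -0.1463061   0.1283495   0.18987128] n 5127
side ('n', 417, 'y@.565 -0.0234 z 0.0559 yaw -4.02 tilt -0.001', 'rms mm', np.float64(1.9096636714396666))
side ('n', 395, 'y@.565 -0.1336 z 0.0557 yaw -4.83 tilt 0.008', 'rms mm', np.float64(2.3257482448570492))
plate s [0.34137949 0.3775619  0.75641028 0.85702557] t [-0.38679579 -0.3421846   0.0820995   0.17028678] n 2276
```

```bash
python3 -m crank '[[0,[22,30,0],-1.3],[0,[22,30,0],-1.3],[0,[22,30,0],-1.3],[0,[22,30,0],-1.3],[0,[22,30,0],-1.3],[0,[22,30,0],-1.3],[0,[22,30,0],-1.3],[0,[22,30,0],-1.3]]'
python3 -m crank '[[0,[24,33,0],-1.3],[0,[24,33,0],-1.3],[0,[24,33,0],-1.3],[0,[24,33,0],-1.3],[0,[24,33,0],-1.3],[0,[24,33,0],-1.3],[0,[24,33,0],-1.3],[0,[0,0,0],-1.3]]'
python3 - <<'E'
from h import *
c=cap('wrist'); cv2.imwrite('pics/w0.png',cv2.cvtColor(c['image'],cv2.COLOR_RGB2BGR))
s=robot.observe(); print(s['time'],s['tool_pos'],s['eef_rot'],s['q'],-c['R'].T@c['t'])
E
```

```text
time: 0.77
tool_pos: [0.3381, -0.3101, 0.4045]
eef_rot: [-3.137, -0.16, 0.0]
contact_force: [1.4, 0.1, -0.1]
gripper_width: 0.0855
grip_force: 0.0
time: 1.43
tool_pos: [0.5087, -0.0761, 0.4042]
eef_rot: [-3.137, 0.115, -0.003]
contact_force: [0.7, -0.1, 0.7]
gripper_width: 0.0853
grip_force: 0.0
1.4833 [ 0.50703153 -0.07815619  0.40406383] [-3.13889614e+00  1.17261622e-01  1.08611153e-03] [-1.75473975e-01  2.22746344e-01  1.70289720e+00  4.33630592e-04
  1.21670388e+00  1.46985231e+00] [ 0.58535043 -0.08087091  0.37330119]
```

View pics/w0.png

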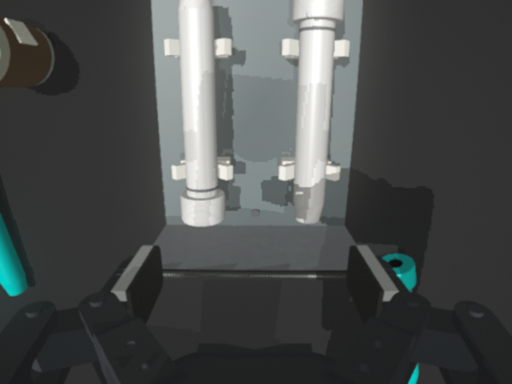

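Wrist view: guard edge at row 272, target tube on the left with its head at (203,207) by the guard, neighbour on the right, saddles at rows 47 and 170. I'll use the saddles to fix the rack frame.

Run:
```python
from meas import *
c=load('wrist'); im=c['image'].astype(int)
print(tubefit(c,(160,0,240,230),-.055,.015,xr=(.5,.65))); print(tubefit(c,(270,0,350,230),-.165,-.10,xr=(.5,.65)))
a=np.radians(-4.4); ex=np.array([np.cos(a),np.sin(a)]); ey=np.array([-np.sin(a),np.cos(a)])
w=(im.min(2)>130)
for nm,(u0,v0,u1,v1) in dict(FL=(160,35,182,62),FR=(215,35,240,62),GL=(168,155,184,185),GR=(219,155,240,185),nFL=(278,35,298,62),nFR=(334,35,354,62),nGL=(276,155,296,185),nGR=(328,155,345,185)).items():
    m=np.zeros(w.shape,bool); m[v0:v1,u0:u1]=w[v0:v1,u0:u1]; v,u=np.nonzero(m); uv=np.c_[u,v]
    D=depth(c,uv); ok=(D[:,2]>.05)&(D[:,2]<.068)
    X=onz(c,uv[ok],.06)[:,:2]; s=X@ex;t=X@ey
    print(nm,ok.sum(),'z',np.median(D[ok,2]).round(4),'s',np.percentile(s,[2,98]).round(4),np.median(s).round(4),'t',np.percentile(t,[2,98]).round(4))
# target head/tip end
m=np.zeros(w.shape,bool); m[190:235,190:216]=w[190:235,190:216]; v,u=np.nonzero(m)
print('head end rows',v.max(), onz(c,[[203,v.max()]],.057)[0,:2]@ex, onz(c,[[203,v.max()]],.08)[0,:2]@ex)
# guard top edge
col=im[255:290,255].sum(1); print('guard col',col)
```

```text
('n', 5402, 'y@.565 -0.0249 z 0.0562 yaw -4.58 tilt -0.001', 'rms mm', np.float64(0.7195642882962718))
('n', 5790, 'y@.565 -0.1353 z 0.0565 yaw -4.47 tilt 0.018', 'rms mm', np.float64(2.0990960305284063))
FL 315 z 0.0566 s [0.6156 0.634 ] 0.6254 t [0.0319 0.0476]
FR 240 z 0.0555 s [0.6188 0.6319] 0.6258 t [-0.0127  0.0003]
GL 176 z 0.056 s [0.5008 0.5154] 0.5081 t [0.0363 0.048 ]
GR 202 z 0.0556 s [0.5    0.5145] 0.5078 t [-0.0129  0.0002]
nFL 256 z 0.0555 s [0.6182 0.6321] 0.6252 t [-0.0736 -0.0599]
nFR 249 z 0.0556 s [0.6181 0.6323] 0.6252 t [-0.1206 -0.1072]
nGL 243 z 0.0562 s [0.4982 0.52  ] 0.5075 t [-0.0763 -0.0601]
nGR 165 z 0.0562 s [0.5004 0.5147] 0.5078 t [-0.1202 -0.1092]
head end rows 226 0.4466042164357769 0.4570189220292553
guard col [270 270 269 269 267 265 263 264 264 263 265 258 252 233 199 146 114 133
 158 182 232 213 172 155 154 148 143 141 141 143 145 141 145 142 142]
```

```bash
python3 -m crank '[[0,[16,19,0],-0.2],[0,[16,19,0],0],[0,[16,19,0],0],[0,[0,0,-35],0],[0,[0,0,-35],0],[0,[0,0,-35],0],[0,[0,0,-35],0],[0,[0,0,0],0]]'
python3 - <<'E'
from h import *
for i in range(3):
    c=cap('wrist'); s=robot.observe(); print(s['time'],s['tool_pos'],s['eef_rot'],s['q'][5])
E
```

```text
time: 2.15
tool_pos: [0.5504, -0.0248, 0.2584]
eef_rot: [3.139, -0.129, -0.023]
contact_force: [-1.0, 0.2, 0.6]
gripper_width: 0.0852
grip_force: 0.0
2.2 [ 0.55181812 -0.02478343  0.26178679] [ 3.13868851 -0.12970958 -0.0140885 ] 1.5881204317764384
2.25 [ 0.55316582 -0.02474121  0.26441139] [ 3.13862667 -0.12958221 -0.00424796] 1.5882171201598296
2.3 [ 0.55398721 -0.02464445  0.26604952] [ 3.13860237e+00 -1.29475371e-01  2.45013555e-03] 1.5883468745304847
```

```bash
python3 -m crank '[[0,[0,0,-14],0.2],[0,[0,0,-14],0],[0,[0,0,-12],0],[0,[0,0,-10],0],[0,[0,0,-6],0],[0,[0,0,-3],0],[0,[0,0,0],0],[0,[0,0,0],0]]'
python3 -m crank '[[1,[0,0,0],0],[1,[0,0,0],0],[1,[0,0,0],0],[1,[0,0,0],0],[1,[0,0,0],0],[1,[0,0,0],0],[1,[0,0,0],0],[1,[0,0,0],0]]'
```

```text
time: 2.97
tool_pos: [0.5539, -0.0239, 0.2065]
eef_rot: [3.139, -0.123, 0.002]
contact_force: [-0.3, 0.1, -0.9]
gripper_width: 0.0856
grip_force: 0.0
time: 3.63
tool_pos: [0.5536, -0.0243, 0.2062]
eef_rot: [3.138, -0.122, 0.001]
contact_force: [-2.0, -5.5, 5.4]
gripper_width: 0.0304
grip_force: 59.1
```

```bash
python3 -m crank '[[1,[0,0,4],0],[1,[0,0,8],0],[1,[0,0,14],0],[1,[0,0,20],0],[1,[0,0,20],0],[1,[0,0,14],0],[1,[0,0,6],0],[1,[0,0,0],0]]'
python3 -m crank '[[1,[0,0,10],0],[1,[0,0,15],0],[1,[0,0,15],0],[1,[0,0,10],0],[1,[0,0,4],0],[1,[0,0,0],0],[1,[0,0,0],0],[1,[0,0,0],0]]'
python3 - <<'E'
from h import *
c=cap('wrist'); cv2.imwrite('pics/w1.png',cv2.cvtColor(c['image'],cv2.COLOR_RGB2BGR))
s=robot.observe(); print(s)
E
```

```text
time: 4.3
tool_pos: [0.5537, -0.0235, 0.2928]
eef_rot: [-3.139, 0.123, -0.003]
contact_force: [-0.6, 0.5, -7.0]
gripper_width: 0.0301
grip_force: 59.9
time: 4.97
tool_pos: [0.5532, -0.0238, 0.3446]
eef_rot: [-3.139, 0.123, 0.004]
contact_force: [-0.5, -0.2, -5.7]
gripper_width: 0.0306
grip_force: 60.0
{'time': 5.0167, 'q': array([-6.37581248e-02,  3.32126733e-01,  1.70560991e+00, -5.17484280e-05,
        1.10620483e+00,  1.58533105e+00]), 'qd': array([ 1.56936105e-03, -7.90196711e-05, -4.73282619e-03, -4.86043102e-04,
       -5.09613251e-04, -1.15899350e-03]), 'joint_torque': array([ 3.53170464e-03, -4.39624822e+01, -2.39609081e+01, -9.48396109e-05,
       -3.68336099e-02,  4.54087080e-05]), 'tool_pos': array([ 0.55324209, -0.02380486,  0.34464166]), 'eef_rot': array([-3.1391735 ,  0.12291369,  0.00369017]), 'contact_force': array([-0.58618706,  0.49118657, -5.16190332]), 'moment': array([ 0.02550839,  0.05681897, -0.00810111]), 'grip_force': 59.96867895126343, 'gripper_width': 0.030478897143970066}
```

View pics/w1.png

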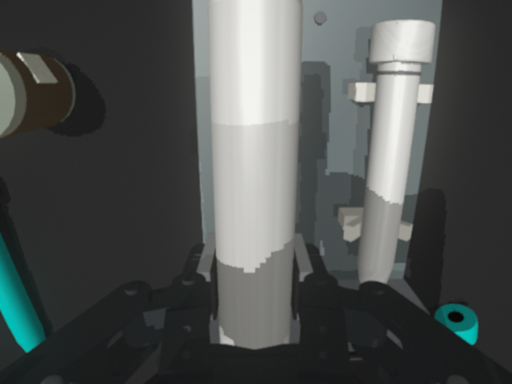

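Wrist view: the tube is held centred between the pads (column ~255), and the neighbour is undisturbed on the right (400,150). Now the turn.

```bash
python3 -m crank '[[1,[0,0,0],2],[1,[0,0,0],4],[1,[0,0,0],6],[1,[0,0,0],7],[1,[0,0,0],7],[1,[0,0,0],7],[1,[0,0,0],7],[1,[0,0,0],7]]'
python3 -m crank '[[1,[0,0,0],7],[1,[0,0,0],7],[1,[0,0,0],7],[1,[0,0,0],7],[1,[0,0,0],7],[1,[0,0,0],7],[1,[0,0,0],7],[1,[0,0,0],7]]'
python3 -m crank '[[1,[0,0,0],7],[1,[0,0,0],7],[1,[0,0,0],7],[1,[0,0,0],7],[1,[0,0,0],7],[1,[0,0,0],7],[1,[0,0,0],7],[1,[0,0,0],7]]'
python3 -m crank '[[1,[6,-0.5,0],7],[1,[6,-0.5,0],6],[1,[6,-0.5,0],4],[1,[6,-0.5,0],2],[1,[0,0,0],2],[1,[0,0,0],0],[1,[0,0,0],0],[1,[0,0,0],0]]'
python3 - <<'E'
from h import *
for n in ['scene','side']:
    c=cap(n); cv2.imwrite(f'pics/{n}1.png',cv2.cvtColor(c['image'],cv2.COLOR_RGB2BGR))
s=robot.observe(); print(s['time'],s['tool_pos'],s['eef_rot'],s['q'],s['contact_force'],s['moment'])
c=load('scene');a=load('scene')['image'][120:290,140:320];b=load('side')['image'][60:230,190:370]
cv2.imwrite('pics/t1.png',cv2.cvtColor(cv2.resize(np.hstack([a,b]),None,fx=2.2,fy=2.2,interpolation=cv2.INTER_CUBIC),cv2.COLOR_RGB2BGR))
E
```

```text
time: 5.68
tool_pos: [0.5534, -0.0238, 0.3449]
eef_rot: [-2.924, -1.148, 0.002]
contact_force: [0.6, -0.1, -5.6]
gripper_width: 0.0307
grip_force: 60.0
time: 6.35
tool_pos: [0.5534, -0.0238, 0.3449]
eef_rot: [-2.042, -2.386, 0.001]
contact_force: [-0.3, 0.9, -5.2]
gripper_width: 0.0307
grip_force: 60.1
time: 7.02
tool_pos: [0.5534, -0.0238, 0.3449]
eef_rot: [-0.683, -3.065, 0.0]
contact_force: [0.0, -0.6, -5.5]
gripper_width: 0.0305
grip_force: 60.1
time: 7.68
tool_pos: [0.5773, -0.0258, 0.3452]
eef_rot: [-0.124, -3.138, -0.0]
contact_force: [-0.8, 0.6, -6.5]
gripper_width: 0.0303
grip_force: 60.0
7.7833 [ 0.57737289 -0.02582699  0.34554638] [-1.23553222e-01 -3.13869767e+00 -1.11427538e-04] [-6.46161739e-02  3.67019397e-01  1.64875954e+00  6.55688580e-05
  1.12627949e+00 -1.55675237e+00] [-0.56979873  0.35216777 -5.18445914] [ 0.02499854 -0.06437226  0.04677875]
```

View pics/t1.png

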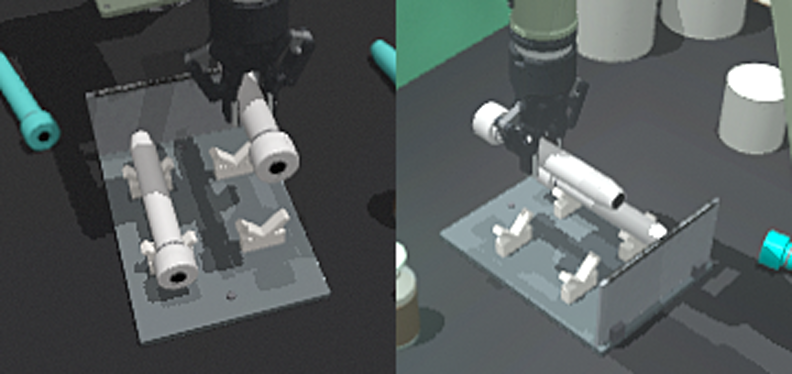

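The turned tube is held above its lane, with the head at the far side (crop left (275,165)) and the cutting end toward the guard (crop right (618,200)). Now I measure where it sits along the axis and its tilt.

Run:
```python
from h import *
from scipy.optimize import least_squares
a=np.radians(-4.5); ex=np.array([np.cos(a),np.sin(a)]); ey=np.array([-np.sin(a),np.cos(a)])
for n in ['scene','side']:
    c=load(n); v,u=np.nonzero((c['z_map']>0)&(c['image'].min(2)>100)); P=depth(c,np.c_[u,v]); s=P[:,:2]@ex; t=P[:,:2]@ey
    m=(s>.42)&(s<.72)&(abs(t-.018)<.03)&(P[:,2]>.165)&(P[:,2]<.225)
    s,t,z,u,v=s[m],t[m],P[m,2],u[m],v[m]
    print(n,m.sum(),'s range',np.percentile(s,[0,1,99,100]).round(4), 'hist',np.histogram(s,np.arange(.44,.72,.02))[0])
    b=((s>.48)&(s<.53))|((s>.60)&(s<.645)); S,T,Z=s[b],t[b],z[b]
    f=lambda p:np.hypot(T-p[0]-p[2]*(S-.567),Z-p[1]-p[3]*(S-.567))-.016
    r=least_squares(f,[.018,.19,0,0],loss='soft_l1',f_scale=.002); print(b.sum(),'t,z,dyaw,tilt',r.x.round(4),1e3*np.std(r.fun))
    # empty saddles
    s=P[:,:2]@ex; t=P[:,:2]@ey; k=(abs(P[:,2]-.055)<.012)&(t>-.02)&(t<.055)
    for lo,hi in [(.48,.53),(.6,.65)]:
        q=k&(s>lo)&(s<hi); print(' saddle',q.sum(),np.percentile(s[q],[3,97]).round(4),np.percentile(t[q],[3,97]).round(4))
```

```text
scene 745 s range [0.5158 0.5513 0.6761 0.6766] hist [  0   0   0   2   0  16  56 112  90  88  91 290   0]
185 t,z,dyaw,tilt [ 0.0195  0.1959 -0.0008  0.0122] 0.8099875225570257
 saddle 61 [0.5014 0.5148] [-0.0109  0.0376]
 saddle 110 [0.6203 0.6345] [-0.0104  0.047 ]
side 747 s range [0.4523 0.454  0.672  0.676 ] hist [ 36  95  84  87  83  84  85  10   0  11 104  68   0]
228 t,z,dyaw,tilt [0.0211 0.1956 0.0018 0.0114] 1.7055887521471846
 saddle 74 [0.4977 0.5128] [-0.0081  0.0497]
 saddle 64 [0.6176 0.6328] [-0.0068  0.0507]
```

```bash
python3 -m crank '[[1,[1,0,-8],0],[1,[0,0,-16],0],[1,[0,0,-22],0],[1,[0,0,-22],0],[1,[0,0,-16],0],[1,[0,0,-8],0],[1,[0,0,-4],0],[1,[0,0,0],0]]'
python3 -m crank '[[1,[0,0,-8],0],[1,[0,0,-9],0],[1,[0,0,-8],0],[1,[0,0,-5],0],[1,[0,0,-3],0],[1,[0,0,0],0],[1,[0,0,0],0],[1,[0,0,0],0]]'
python3 - <<'E'
from h import *
s=robot.observe(); print(s['time'],s['tool_pos'],s['eef_rot'],s['contact_force'],s['moment'])
E
```

```text
time: 8.45
tool_pos: [0.5786, -0.0258, 0.249]
eef_rot: [-0.123, -3.138, -0.0]
contact_force: [0.7, -0.4, -5.6]
gripper_width: 0.0307
grip_force: 60.0
time: 9.12
tool_pos: [0.5788, -0.0258, 0.217]
eef_rot: [0.123, 3.138, 0.0]
contact_force: [0.9, 0.0, -6.1]
gripper_width: 0.0306
grip_force: 60.0
9.1167 [ 0.5787843  -0.02584411  0.21704227] [1.22792513e-01 3.13837903e+00 9.26992208e-05] [ 8.82071423e-01  3.82862133e-03 -6.06976780e+00] [-0.03165951  0.0016715  -0.00618777]
```

```bash
python3 -m crank '[[1,[0,0,-3],0],[1,[0,0,-2],0],[1,[0,0,-2],0],[1,[0,0,-1],0],[1,[0,0,0],0],[1,[0,0,0],0],[1,[0,0,0],0],[1,[0,0,0],0]]'
python3 -m crank '[[1,[0,0,-1],0],[1,[0,0,0],0],[1,[0,0,-1],0],[1,[0,0,0],0],[1,[0,0,0],0],[1,[0,0,0],0],[1,[0,0,0],0],[1,[0,0,0],0]]'
python3 - <<'E'
from h import *
for n in ['side','scene']: c=cap(n)
a=load('scene')['image'][120:290,140:320];b=load('side')['image'][60:230,190:370]
cv2.imwrite('pics/t2.png',cv2.cvtColor(cv2.resize(np.hstack([a,b]),None,fx=2.2,fy=2.2,interpolation=cv2.INTER_CUBIC),cv2.COLOR_RGB2BGR))
s=robot.observe(); print(s['time'],s['tool_pos'],s['contact_force'],s['moment'])
E
```

```text
time: 9.78
tool_pos: [0.5786, -0.0258, 0.2088]
eef_rot: [0.123, 3.139, 0.0]
contact_force: [-0.1, 0.4, -5.7]
gripper_width: 0.0304
grip_force: 60.0
time: 10.45
tool_pos: [0.5786, -0.0259, 0.2069]
eef_rot: [0.123, 3.139, -0.0]
contact_force: [-0.4, -1.9, -3.2]
gripper_width: 0.0306
grip_force: 60.4
10.55 [ 0.57860206 -0.02593712  0.20687334] [-0.01367662 -1.44453047 -2.34208137] [-0.20097095  0.07582813 -0.00765189]
```

View pics/t2.png

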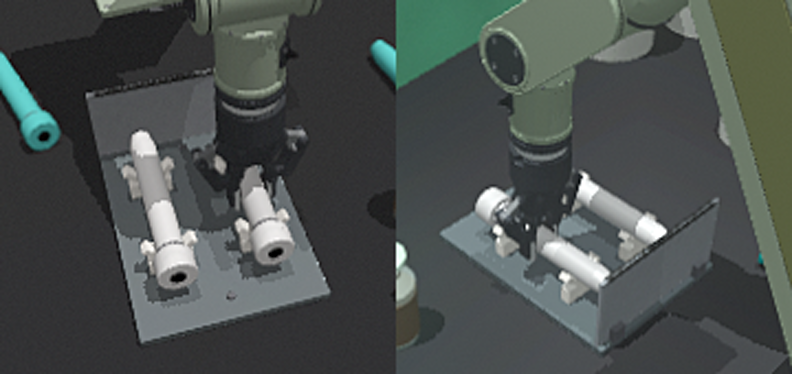

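The tube lies in both saddles with its cutting end to the guard, and contact has begun: the load fell from 5.7 to about 2.5 N. I'll go 1 mm lower, release and retreat.

```bash
python3 -m crank '[[1,[0,0,-0.5],0],[1,[0,0,0],0],[1,[0,0,-0.5],0],[1,[0,0,0],0],[1,[0,0,0],0],[1,[0,0,0],0],[1,[0,0,0],0],[1,[0,0,0],0]]'
python3 -m crank '[[0.85,[0,0,0],0],[0.7,[0,0,0],0],[0.6,[0,0,0],0],[0.4,[0,0,0],0],[0.2,[0,0,0],0],[0,[0,0,0],0],[0,[0,0,0],0],[0,[0,0,0],0]]'
python3 -m crank '[[0,[0,0,2],0],[0,[0,0,6],0],[0,[0,0,12],0],[0,[0,0,20],0],[0,[0,0,28],0],[0,[0,0,30],0],[0,[0,0,30],0],[0,[0,0,20],0]]'
python3 -m crank '[[0,[-10,-10,20],0],[0,[-10,-10,20],0],[0,[-10,-10,10],0],[0,[-10,-10,0],0],[0,[-10,-10,0],0],[0,[-10,-10,0],0],[0,[0,0,0],0],[0,[0,0,0],0]]'
python3 - <<'E'
from meas import *
for n in ['side','scene','wrist']: c=cap(n); cv2.imwrite(f'pics/{n}3.png',cv2.cvtColor(c['image'],cv2.COLOR_RGB2BGR))
s=robot.observe(); print(s['time'],s['tool_pos'],s['gripper_width'],s['contact_force'])
E
```

```text
time: 11.22
tool_pos: [0.5786, -0.0261, 0.2066]
eef_rot: [0.123, 3.138, -0.001]
contact_force: [-2.7, -3.3, 6.1]
gripper_width: 0.0306
grip_force: 61.1
time: 11.88
tool_pos: [0.5786, -0.0257, 0.2056]
eef_rot: [-0.123, -3.139, -0.0]
contact_force: [0.0, -1.0, -0.8]
gripper_width: 0.0856
grip_force: 0.0
time: 12.55
tool_pos: [0.5787, -0.0258, 0.3575]
eef_rot: [0.123, 3.135, 0.0]
contact_force: [0.9, 0.7, 0.1]
gripper_width: 0.0855
grip_force: 0.0
time: 13.22
tool_pos: [0.5179, -0.0865, 0.4027]
eef_rot: [-0.125, -3.137, -0.001]
contact_force: [0.7, 0.1, -0.5]
gripper_width: 0.0851
grip_force: 0.0
13.3667 [ 0.5188851  -0.08572903  0.40316385] 0.08531896638410216 [-0.38816006  0.87675658  0.15122166]
```

View pics/wrist3.png

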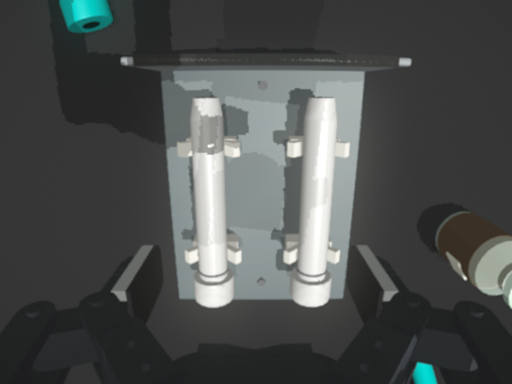

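View pics/scene3.png

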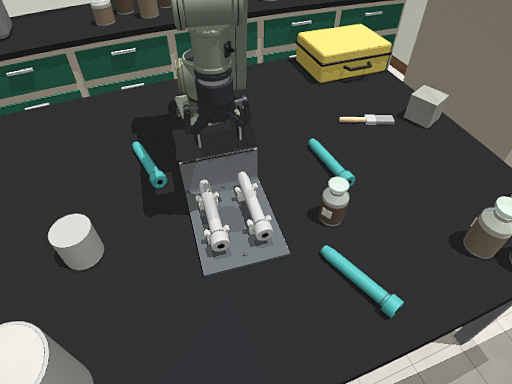

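Wrist view: both tubes now have tips at row ~98 by the guard and heads at row ~304. The turned tube is on the right (column 315), seated in its saddles at rows 148 and 255. One numeric check before closing.

Run:
```python
from meas import *
c=load('wrist')
a=np.radians(-4.5); ex=np.array([np.cos(a),np.sin(a)]); ey=np.array([-np.sin(a),np.cos(a)])
print('target',tubefit(c,(295,90,345,310),-.055,.015)); print('neigh',tubefit(c,(180,90,240,310),-.165,-.10))
v,u=np.nonzero((c['z_map']>0)&(c['image'].min(2)>90)); P=depth(c,np.c_[u,v]); s=P[:,:2]@ex;t=P[:,:2]@ey
for nm,t0 in [('target',.0184),('neigh',-.0918)]:
    m=(abs(t-t0)<.006)&(P[:,2]>.062)&(P[:,2]<.09); print(nm,'ends',np.percentile(s[m],[.3,99.7]).round(4))
    for lo,hi in [(.48,.53),(.6,.65)]:
        q=(abs(P[:,2]-.057)<.006)&(abs(t-t0)>.02)&(abs(t-t0)<.035)&(s>lo)&(s<hi); print('  saddle',np.percentile(s[q],[4,96]).round(4),np.percentile(t[q],[4,96]).round(4))
for n,box in [('scene',(165,140,300,280)),('side',(205,120,345,220))]: print(n,tubefit(load(n),box,-.055,.015),tubefit(load(n),box,-.165,-.10))
```

```text
target ('n', 4027, 'y@.565 -0.0248 z 0.0560 yaw -4.59 tilt 0.000', 'rms mm', np.float64(0.6018912926033044))
neigh ('n', 4241, 'y@.565 -0.1353 z 0.0563 yaw -4.67 tilt 0.003', 'rms mm', np.float64(1.0408485072734326))
target ends [0.455  0.6733]
  saddle [0.4988 0.5123] [-0.0104  0.0494]
  saddle [0.6186 0.6479] [-0.0102  0.049 ]
neigh ends [0.4561 0.6743]
  saddle [0.4989 0.5123] [-0.1205 -0.0598]
  saddle [0.6189 0.6482] [-0.1205 -0.0606]
scene ('n', 513, 'y@.565 -0.0257 z 0.0577 yaw -4.41 tilt 0.001', 'rms mm', np.float64(1.5791866211244245)) ('n', 538, 'y@.565 -0.1361 z 0.0576 yaw -4.44 tilt 0.000', 'rms mm', np.float64(1.6767136811318892))
side ('n', 418, 'y@.565 -0.0236 z 0.0557 yaw -4.23 tilt -0.002', 'rms mm', np.float64(2.061555175717016)) ('n', 389, 'y@.565 -0.1339 z 0.0559 yaw -4.37 tilt 0.002', 'rms mm', np.float64(2.3241302031588833))
```

```bash
python3 -c "
from plant import workorder; print(workorder.close_job())"
```

```text
the job is handed in; nothing more can be done
None
```

The wrong-way tube was turned end for end and lowered back into its own saddles, cutting end to the guard, straight and centred to about 1 mm. The other tube and the guard were not touched, and the job was handed in at about 13.4 s.

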